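# Shim a chromatography column snug in its clamp

## Robot

A 6-joint arm with a two-finger parallel gripper is mounted at the origin on the work surface. World frame = base frame: x ahead of the robot, y to its left, z up, the work surface at z = 0. Lengths are in mm, angles in rad, forces in N, time in s.
With the tool pointing down it reaches from about 375 to 975 mm from the base axis. Payload 3.8 kg.
Tool frame: the origin (TCP) lies on the centre line of the jaws, within the pads' length; the fingertips stand 17 mm ahead of it and the grasp point (between the pads) lies 2 mm behind it; z points along the fingers, y is the direction in which the jaws open and shut (so a half turn about z gives the same grasp; the last joint's range is limited). The gripper opens to 85 mm and grips with 20 to 120 N. Pads are 22 mm wide; open, the fingers measure 114 mm over their backs; the gripper's body (76 mm by 85 mm) begins 54 mm behind the grasp point. The pads swing forward as they close: fully open they stand 13 mm farther back than shut.
Start: joints at [-0.037, 0.264, 1.604, -0, 1.274, -0.037], TCP at [674.995, -0.002, 248.28] pointing down, gripper open.
Joint ranges: [-2.63, 2.63], [-0.94, 2.18], [0.31, 2.57], [-1.31, 4.45], [0, 2.66], [-2.55, 2.55]. Speed limits (rad/s): [2.57, 2.57, 3.14, 3.14, 3.14, 3.14].

## Interface

Orientations are given as a unit quaternion [w, x, y, z].
In Python, from station import manip, imaging, order, models gives the robot as it stands.
- The arm moves only by the tool arm_command, never from a script. Its argument "deltas" is a list of rows, each a list of 3 entries, a list of its own where there are three numbers: the closure, from 0 (fully open) to 1 (shut), then the shift along the tool's x, y, z normalised to -1 to 1, where 1 is 100 mm, then the turn about the tool's z normalised to -1 to 1, where 1 is 2 pi rad. In form: [[jaw, [dx, dy, dz], yaw], ...]. A call has 1 to 8 rows; each row shifts and turns the pose as measured when the row begins, along the tool's axes as they then stand; what a row does not reach is not made up. A row lasts 1/8 s, in which the tool goes at most 62.5 mm and 10.7 degrees, less where a joint would pass 70% of its speed; a pose out of reach is approached as far as the arm can. A call with a number of a shift or a turn outside -1 to 1 is refused whole. A call with a gripper value outside its range is refused whole. The fingers move at their own pace and stop on an object; the grip force is fixed at half the most. Time passes only in rows, so rows that do not move let the fingers close. It gives the time, the measured TCP pose, the force and the opening at its end, in the units of the state.
- manip.read_state(): the state, without advancing time (a new reading comes with each control period).
- imaging.snapshot(name): name is "scene" or "side" or "wrist"; returns a dict with "color" (420x560x3 uint8, blue, green, red), "fx", "fy", "cx", "cy" (pixels), "world_to_cam" (4x4, takes a point from world to camera coordinates); the wrist camera has in their place "mount" (4x4, takes a point from camera to tool coordinates, whose origin is the TCP and whose axes are the flange's). Camera axes: x right, y up, looking along -z (the intrinsics and any distortion apply to the point x, -y, -z); pixel columns grow to the right and rows downward; lengths in mm; the calibration is good to about 2 mm. A picture is of the moment at which its call begins: read the wrist's pose just before it. There is no depth.
- order.close_job(): hands the job in, once; it reports no verdict.
Trained networks look in a picture, given as the dict that the camera call returned (one of the last four; its "shot" number tells which), for a name from the list of things; names that differ only in an ending like _2 or _b are one class to them, and where a whole thing is asked for, a point or a joint stands for the part that bears it (a point fixed in the world has none). Each returns a list of dicts, best first, with "confidence" (0 to 1); they miss things now and then, are a little off and sometimes report something else, mostly with a low value. They report only what shows in the picture. A call takes as long as a camera call. They do not tell look-alikes from the thing itself.
- models.find_in(query, picture): "rect" ([centre column, centre row, width, height] in pixels, round what is visible of it).
The state is a dict: "clock": time; "joints": joint angles; "joint_vel": joint speeds; "tau": joint torques, N m; "position": TCP position; "orientation": TCP orientation; "ft_force": force on the tool from outside, world axes, zero at the start; "wrist_torque": the same for the moment, N m; "gripper_width": finger opening in mm.
Only numpy, scipy, OpenCV 4.12 (cv2) and the standard library are available. Lean on these libraries where they do the work, as an engineer would, in place of code of your own. Each camera call takes 0.05 s, during which the arm holds its last target. There are 200 camera calls.

## Task

Shim the steel column in its clamp: stand blue spacer plates in the gap between the column's black end piece and the sliding jaw, one at a time, flat against the column's end, until no further blue plate will fit (two will go in). Then push the jaw by its red post against them until it feels snug, and leave the spare blue plate where it stands.

Things in the scene. Friction and masses are not known exactly. Their poses are not given: they have to be found in the camera images.
- gap (a point): Gap in the fixed white column clamp. Point: on its floor (12 mm above the bench), at mid-face of the column's fixed black end piece (40 wide, 56 tall). x: level from that face to the jaw, z up. Gap 53 to 58 mm long at the start; floor 60 wide between rails 8 high, 8 thick. Column and stop, at most 62 above the floor, reach 162 mm to -x, the clamp 115 to +x. Plates stand with their thickness along x.
- jaw_post (a point): Centre of the red post (16 in x, 18 in y, 36 mm tall) on the aluminium jaw (30 in x, 40 wide, 52 tall); axes as gap. It is 71 mm above the clamp floor, 15 mm behind (+x) the jaw's face. The jaw slides along x only, 26 mm in all, stays where left; 3 N moves it. Closed on two plates the point is at x = 55 mm from gap; on one plate it runs out of travel while still loose.
- spacer_a_mid (a point): A blue plastic spacer plate, 20 mm thick (its x axis), 44 mm wide (its y axis), 70 mm tall (z, up), 85 g, standing upright on the bench at the start. This point is its centre, 35 mm above its foot. The three blue ones are alike; take any two.
- spacer_b_mid (a point): A blue plastic spacer plate, 20 mm thick (its x axis), 44 mm wide (its y axis), 70 mm tall (z, up), 85 g, standing upright on the bench at the start. This point is its centre, 35 mm above its foot. The three blue ones are alike; take any two.
- spacer_c_mid (a point): A blue plastic spacer plate, 20 mm thick (its x axis), 44 mm wide (its y axis), 70 mm tall (z, up), 85 g, standing upright on the bench at the start. This point is its centre, 35 mm above its foot. The three blue ones are alike; take any two.
Not all that is in view belongs to the job. What is shaped like the part that bears spacer_b_mid but white is not meant. What is shaped like the part that bears spacer_c_mid but yellow is not meant.

How it is judged:
By the outcome, as a careful person would: the job done as asked, in the order asked, and still so for the second after the job is handed in, with the robot touching nothing.
It also fails if it takes over 72 s, if anything falls off the work surface, if the arm or the gripper's body presses on something with over 40 N, if the wrist force passes 120 N, or if a joint passes its speed limit or range.

## Working session

There is one attempt and no reset: what is moved stays moved. The work goes in short steps, Python scripts to look and compute and a tool call to move; the robot and the scene stay as the last step left them, time stands still between calls to the robot, and variables do not carry over. Pictures are saved under pics/ and viewed, about 8 in all and at most 12, crops included, and the job is handed in when it is done.

Besides the shell and the picture viewer there is one more tool, called after "Request:" by a JSON object that holds its "op" and its "data", one argument or row to a line. arm_command: Moves the arm, as the interface text tells. Scaled input: -1 to 1 covers 100 mm each way for a shift and 2 pi rad each way for a turn. Its arguments: {"type":"object","properties":{"deltas":{"type":"array","items":{"type":"array"}}},"required":["deltas"]}

```bash
ls; mkdir -p pics; cat > snap.py <<'E'
from station import manip, imaging, order, models
import cv2, numpy as np, pickle
E
python3 - <<'E'
from snap import *
P={}
for n in ("scene","side"):
    p=imaging.snapshot(n); P[n]=p
    cv2.imwrite(f"pics/{n}0.png",p["color"])
    print(n,[k for k in p],p["fx"],p["fy"],p["cx"],p["cy"],{k:v for k,v in p.items() if 'dist' in k})
    print(np.round(p["world_to_cam"],3).tolist())
    for q in ("spacer_a_mid","jaw_post","gap"):
        print(q,[(np.round(d["rect"]).tolist(),round(d["confidence"],2)) for d in models.find_in(q,p)])
pickle.dump(P,open("P0.pkl","wb"))
E
```

```text
pics
scene ['color', 'fx', 'fy', 'cx', 'cy', 'world_to_cam', 'shot'] 491.7330460026637 491.7330460026637 281.1962625095042 216.1497199339507 {}
[[-0.203, 0.979, 0.006, 10.042], [-0.59, -0.127, 0.797, 238.688], [0.781, 0.158, 0.604, -1439.403], [0.0, 0.0, 0.0, 1.0]]
spacer_a_mid [([352.0, 224.0, 24.0, 32.0], 0.7)]
jaw_post [([187.0, 208.0, 25.0, 22.0], 0.47)]
gap [([160.0, 242.0, 115.0, 93.0], 0.9)]
side ['color', 'fx', 'fy', 'cx', 'cy', 'world_to_cam', 'shot'] 401.1388947816518 401.1388947816518 279.612888111735 208.65657789211622 {}
[[0.778, -0.629, -0.004, -331.913], [0.427, 0.525, 0.736, -327.102], [-0.461, -0.574, 0.677, -608.169], [0.0, 0.0, 0.0, 1.0]]
spacer_a_mid [([212.0, 210.0, 23.0, 37.0], 0.67)]
jaw_post [([334.0, 309.0, 30.0, 40.0], 0.97)]
gap [([379.0, 299.0, 156.0, 100.0], 0.68)]
```

```bash
python3 - <<'E'
import cv2
for n in("scene","side"):
    i=cv2.imread(f"pics/{n}0.png"); cv2.imwrite(f"pics/{n}0b.png",cv2.resize(i,(800,600),interpolation=cv2.INTER_CUBIC))
E
```

```text
(no output)
```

View pics/scene0b.png

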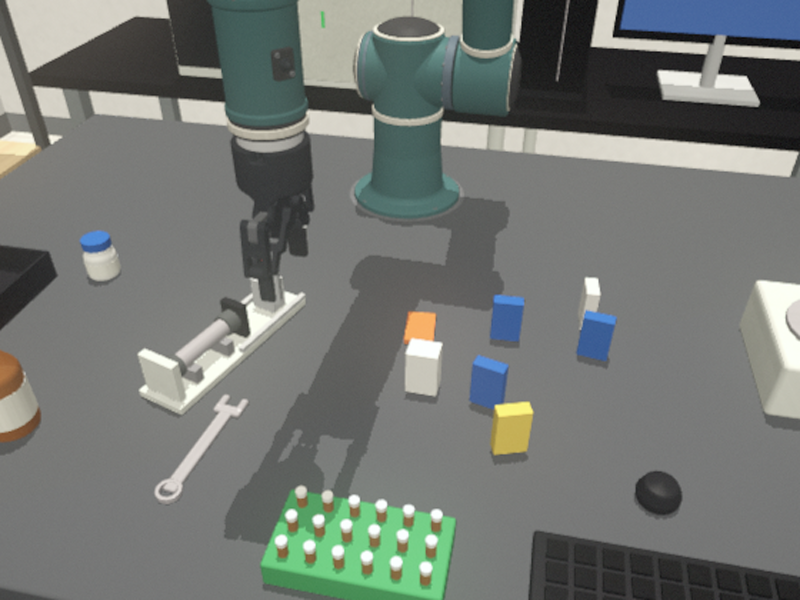

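View pics/side0b.png

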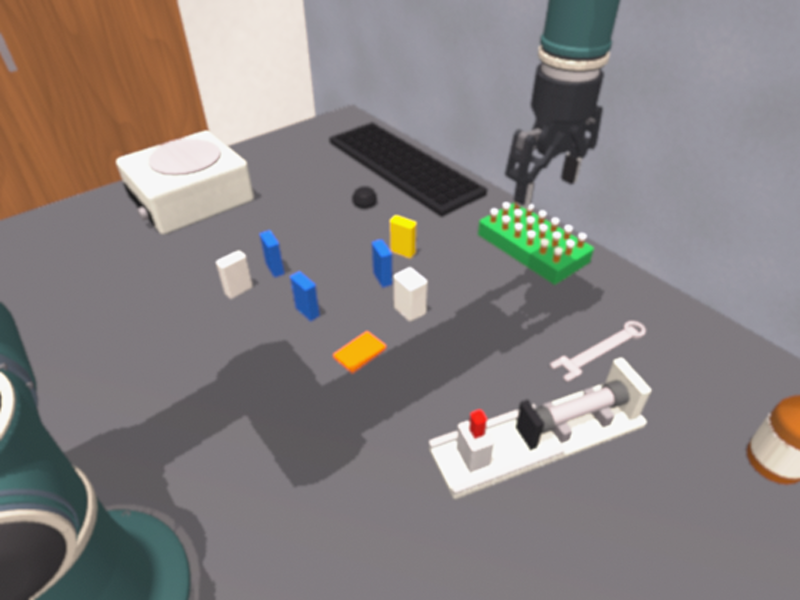

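The pictures show the clamp with its post end towards the robot (scene base corners ~(180,408),(305,298); side ~(453,493),(645,425), red post (478,422)). Three blue plates stand at scene (507,318), (596,336) and (489,382).

```bash
cat >> snap.py <<'E'
from scipy.optimize import minimize
def proj(p,X,W=None):
    W=np.array(p["world_to_cam"]) if W is None else W
    c=np.c_[X,np.ones(len(X))]@W.T
    return np.c_[p["cx"]+p["fx"]*c[:,0]/-c[:,2], p["cy"]-p["fy"]*c[:,1]/-c[:,2]]
def ray(p,u,v,z,W=None):
    W=np.array(p["world_to_cam"]) if W is None else W
    M=np.linalg.inv(W); d=M[:3,:3]@np.array([(u-p["cx"])/p["fx"],-(v-p["cy"])/p["fy"],-1]); o=M[:3,3]
    return o+d*(z-o[2])/d[2]
def wristW(p,st):
    from scipy.spatial.transform import Rotation as R
    q=st["orientation"];T=np.eye(4);T[:3,:3]=R.from_quat([q[1],q[2],q[3],q[0]]).as_matrix();T[:3,3]=st["position"]
    return np.linalg.inv(T@np.array(p["mount"]))
def mask(img,h0,h1,s=90,v=40):
    h=cv2.cvtColor(img,cv2.COLOR_BGR2HSV); return cv2.inRange(h,(h0,s,v),(h1,255,255))
C=np.array([[a,b,c] for a in(-1,1) for b in(-1,1) for c in(-1,1)])
def box(x,y,th,lo,hi):
    P=(np.array(lo)+np.array(hi))/2+C*(np.array(hi)-np.array(lo))/2
    c,s=np.cos(th),np.sin(th)
    return np.c_[x+c*P[:,0]-s*P[:,1],y+s*P[:,0]+c*P[:,1],P[:,2]]
def rast(pts,shape,k=4):
    m=np.zeros((shape[0]*k,shape[1]*k),np.uint8)
    cv2.fillConvexPoly(m,cv2.convexHull(np.round((pts+.5)*k).astype(np.int32)),1); return m
E
python3 - <<'E'
from snap import *
P=pickle.load(open("P0.pkl","rb"))
B={}
for n in P:
    m=mask(P[n]["color"],105,128,120,50)
    k,l,s,c=cv2.connectedComponentsWithStats(m)
    B[n]=[(c[i],l==i,s[i]) for i in range(1,k) if 200<s[i][4]<2500]
    for b in B[n]: print(n,b[0].round(),b[2], ray(P[n],*b[0],35).round())
pairs=[]
for a in B["scene"]:
    xa=ray(P["scene"],*a[0],35)
    if not 300<xa[0]<1000: continue
    b=min(B["side"],key=lambda b:np.linalg.norm(ray(P["side"],*b[0],35)-xa))
    def cost(v):
        t=0
        for n,bb in(("scene",a),("side",b)):
            r=rast(proj(P[n],box(v[0]+v[3+2*(n=='side')]*0,v[1],v[2],(-10,-22,0),(10,22,70))),bb[1].shape)
            mm=cv2.resize(bb[1].astype(np.uint8),None,fx=4,fy=4,interpolation=cv2.INTER_NEAREST)
            t+=1-(r&mm).sum()/(r|mm).sum()
        return t
    x0=(xa+ray(P["side"],*b[0],35))/2
    best=min((minimize(lambda w:cost([w[0],w[1],w[2],0,0,0]),[x0[0],x0[1],th],method="Nelder-Mead",options=dict(initial_simplex=[[x0[0],x0[1],th],[x0[0]+5,x0[1],th],[x0[0],x0[1]+5,th],[x0[0],x0[1],th+.3]])) for th in np.arange(0,np.pi,np.pi/6)),key=lambda r:r.fun)
    print(best.x.round(2),round(best.fun,3))
s=800/560
for n,L in (("side",[(453,493,0),(430,440,20),(645,425,0),(478,412,101)]),("scene",[(143,397,0),(180,410,0),(305,300,20)])):
    for u,v,z in L: print(n,u,v,z,ray(P[n],u/s,v/s,z).round())
m=mask(P["side"]["color"],0,6,150,60);m2=mask(P["side"]["color"],174,180,150,60);k,l,st,c=cv2.connectedComponentsWithStats(m|m2)
for i in range(1,k):
    if st[i][4]>40: print("red",st[i],c[i],ray(P["side"],*c[i],83).round())
E
```

```text
scene [ 66. 169.] [ 56 162  21  15 245] [ 356. -479.   35.]
scene [354. 222.] [343 206  24  33 618] [421. 237.  35.]
scene [417. 234.] [404 218  27  34 668] [436. 367.  35.]
scene [341. 267.] [329 249  27  37 728] [567. 224.  35.]
side [190. 177.] [182 161  17  33 327] [438. 368.  35.]
side [267. 183.] [260 168  14  33 355] [571. 227.  35.]
side [213. 206.] [203 190  21  34 456] [424. 239.  35.]
[ 390.13 -120.35    0.  ] 2.0
[422.81 236.82   3.12] 0.178
[437.22 367.4    2.94] 0.2
[ 5.6852e+02  2.2471e+02 -3.8000e-01] 0.255
side 453 493 0 [ 390. -150.    0.]
side 430 440 20 [409. -84.  20.]
side 645 425 0 [ 659. -240.    0.]
side 478 412 101 [ 440. -130.  101.]
scene 143 397 0 [ 659. -235.    0.]
scene 180 410 0 [ 672. -175.    0.]
scene 305 300 20 [425. -78.  20.]
red [329 287  12  19 167] [334.19760479 295.49700599] [ 440. -131.   83.]
```

```bash
python3 - <<'E'
from snap import *
st=manip.read_state(); p=imaging.snapshot("wrist")
from scipy.spatial.transform import Rotation as R
q=st["orientation"]; print(q, R.from_quat([q[1],q[2],q[3],q[0]]).as_matrix().round(3), st["position"],st["gripper_width"],st["ft_force"])
print(np.round(p["mount"],3),p["fx"])
W=wristW(p,st)
for x,y in((500,-150),(568,225),(423,237)): print(proj(p,np.array([[x,y,35.]]),W))
for u,v in((280,210),(0,0),(560,420)): print(ray(p,u,v,35,W).round())
E
```

```text
[-1.07480806e-04  7.07105716e-01  7.07107827e-01 -1.25650739e-04] [[-0.  1. -0.]
 [ 1.  0. -0.]
 [-0. -0. -1.]] [ 6.74904356e+02 -2.22977286e-02  2.48077638e+02] 85.04574174835878 [ 0.16911575  1.25329459 -0.38790593]
[[ 0.00000e+00  9.60000e-01  2.79000e-01  7.09280e+01]
 [ 1.00000e+00 -1.00000e-03  1.00000e-03  4.72000e-01]
 [ 1.00000e-03  2.79000e-01 -9.60000e-01 -1.26768e+02]
 [ 0.00000e+00  0.00000e+00  0.00000e+00  1.00000e+00]] 330.7626244142634
[[130.50681518 306.96261816]]
[[154.91336701 -76.16799775]]
[[-17.49298401 -93.03019091]]
[675. -31.  35.]
[421. 167.  35.]
[1043. -319.   35.]
```

```bash
cat >> snap.py <<'E'
import sys
def tool(st):
    from scipy.spatial.transform import Rotation as R
    q=st["orientation"]; M=R.from_quat([q[1],q[2],q[3],q[0]]).as_matrix()
    return np.array(st["position"]),np.arctan2(M[1,1],M[0,1])   # position, world angle of tool y
def plan(tgt,ang,jaw,n):
    "rows from here to tgt (mm), tool-y angle ang (deg)"
    p,f=tool(manip.read_state()); d=(np.array(tgt)-p)/n; df=(np.deg2rad(ang)-f+np.pi)%(2*np.pi)-np.pi; df/=n
    for k in range(n):
        a=f+df*k; c,s=np.cos(a),np.sin(a)
        print([jaw,[round(x/100,3) for x in (-s*d[0]+c*d[1],c*d[0]+s*d[1],-d[2])],round(-df/(2*np.pi),4)],end=",")
    print("\nstep",np.linalg.norm(d).round(1),"deg",np.rad2deg(df).round(2))
def show():
    st=manip.read_state();p,f=tool(st);print(round(st["clock"],2),p.round(1),np.rad2deg(f).round(2),round(st["gripper_width"],1),np.round(st["ft_force"],1))
E
python3 -c "
from snap import *
plan((515,-155,250),71.6,0,7)"
```

```text
[0, [np.float64(-0.221), np.float64(-0.229), np.float64(-0.003)], np.float64(-0.0284)],[0, [np.float64(-0.177), np.float64(-0.264), np.float64(-0.003)], np.float64(-0.0284)],[0, [np.float64(-0.128), np.float64(-0.292), np.float64(-0.003)], np.float64(-0.0284)],[0, [np.float64(-0.074), np.float64(-0.31), np.float64(-0.003)], np.float64(-0.0284)],[0, [np.float64(-0.018), np.float64(-0.318), np.float64(-0.003)], np.float64(-0.0284)],[0, [np.float64(0.039), np.float64(-0.316), np.float64(-0.003)], np.float64(-0.0284)],[0, [np.float64(0.094), np.float64(-0.304), np.float64(-0.003)], np.float64(-0.0284)],
step 31.8 deg 10.23
```

Request:
{"op": "arm_command", "data": {
  "deltas": [
    [0,[-0.22,-0.23,0],-0.0284],
    [0,[-0.18,-0.26,0],-0.0284],
    [0,[-0.13,-0.29,0],-0.0284],
    [0,[-0.07,-0.31,0],-0.0284],
    [0,[-0.02,-0.32,0],-0.0284],
    [0,[0.04,-0.32,0],-0.0284],
    [0,[0.09,-0.3,0],-0.0284],
    [0,[0,0,0],0]
  ]
}}

```text
clock: 1.45
position: [514.2, -162.1, 248.9]
orientation: [0.001, 0.139, 0.99, -0.0]
ft_force: [-0.5, -0.1, 0.5]
gripper_width: 85.2
```

```bash
sed -i 's/\[round(x\/100,3)/[round(float(x)\/100,3)/; s/round(-df\/(2\*np.pi),4)/round(float(-df\/(2*np.pi)),4)/' snap.py
python3 - <<'E'
from snap import *
show(); st=manip.read_state(); p=imaging.snapshot("wrist"); pickle.dump((st,p),open("w1.pkl","wb"))
cv2.imwrite("pics/w1.png",cv2.resize(p["color"],(800,600),interpolation=cv2.INTER_CUBIC))
for q in ("jaw_post","gap"):
    print(q,[(np.round(d["rect"]).tolist(),round(d["confidence"],2)) for d in models.find_in(q,p)])
E
```

```text
1.45 [ 514.2 -162.1  248.9] 74.0 85.2 [-0.5 -0.1  0.5]
jaw_post [([289.0, 101.0, 46.0, 35.0], 0.78)]
gap [([292.0, 192.0, 78.0, 275.0], 0.64)]
```

View pics/w1.png

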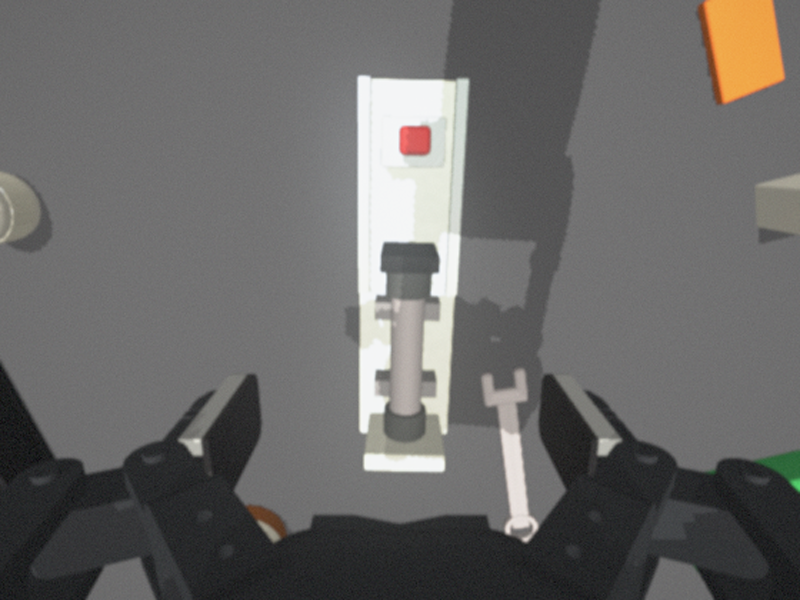

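Wrist view: clamp upright in the picture, rails (358..468, 77) to (359..449, 432), red post at (415,140), black end piece face between rows ~243 and 258–270, gap free.

```bash
python3 - <<'E'
from snap import *
st,p=pickle.load(open("w1.pkl","rb")); W=wristW(p,st); s=800/560
for u,v,z in((358,77,20),(469,79,20),(359,432,20),(449,432,20),(381,243,12),(438,243,12),(381,243,18),(438,243,18),(382,165,64),(443,165,64)):
    print(u,v,z,ray(p,(u+.5)/s-.5,(v+.5)/s-.5,z,W).round(1))
m=mask(p["color"],0,8,120,60)|mask(p["color"],172,180,120,60)
x,y,w,h=cv2.boundingRect(m[:150]);print("red",x,y,w,h,ray(p,x+w/2-.5,y+h/2-.5,101,W).round(1))
c=cv2.resize(p["color"][70:215,225:345],None,fx=4.1,fy=4.1,interpolation=cv2.INTER_CUBIC); cv2.imwrite("pics/w1c.png",c)
g=cv2.cvtColor(p["color"],cv2.COLOR_BGR2GRAY).astype(int)
print("col",list(zip(range(105,195),g[105:195,287])))
print("row173",list(zip(range(260,312),g[174,260:312])))
E
```

```text
358 77 20 [ 386.8 -155.3   20. ]
469 79 20 [409.1 -82.   20. ]
359 432 20 [ 653.1 -237.9   20. ]
449 432 20 [ 674.2 -163.8   20. ]
381 243 12 [ 503.1 -173.8   12. ]
438 243 12 [ 515.3 -131.3   12. ]
381 243 18 [ 502.2 -173.3   18. ]
438 243 18 [ 514.2 -131.5   18. ]
382 165 64 [ 447.3 -154.4   64. ]
443 165 64 [ 458.  -117.2   64. ]
red 280 1 228 106 [430.1 -47.7 101. ]
col [(105, np.int64(129)), (106, np.int64(118)), (107, np.int64(123)), (108, np.int64(151)), (109, np.int64(193)), (110, np.int64(217)), (111, np.int64(220)), (112, np.int64(220)), (113, np.int64(219)), (114, np.int64(222)), (115, np.int64(219)), (116, np.int64(218)), (117, np.int64(223)), (118, np.int64(232)), (119, np.int64(234)), (120, np.int64(235)), (121, np.int64(234)), (122, np.int64(234)), (123, np.int64(234)), (124, np.int64(235)), (125, np.int64(241)), (126, np.int64(244)), (127, np.int64(246)), (128, np.int64(246)), (129, np.int64(246)), (130, np.int64(246)), (131, np.int64(246)), (132, np.int64(246)), (133, np.int64(246)), (134, np.int64(245)), (135, np.int64(246)), (136, np.int64(246)), (137, np.int64(246
[... 1654 characters left out ...]
(279, np.int64(93)), (280, np.int64(93)), (281, np.int64(98)), (282, np.int64(94)), (283, np.int64(89)), (284, np.int64(91)), (285, np.int64(93)), (286, np.int64(86)), (287, np.int64(90)), (288, np.int64(91)), (289, np.int64(92)), (290, np.int64(89)), (291, np.int64(89)), (292, np.int64(90)), (293, np.int64(87)), (294, np.int64(90)), (295, np.int64(89)), (296, np.int64(91)), (297, np.int64(86)), (298, np.int64(89)), (299, np.int64(87)), (300, np.int64(81)), (301, np.int64(84)), (302, np.int64(81)), (303, np.int64(83)), (304, np.int64(100)), (305, np.int64(155)), (306, np.int64(216)), (307, np.int64(238)), (308, np.int64(244)), (309, np.int64(245)), (310, np.int64(245)), (311, np.int64(245))]
```

View pics/w1c.png

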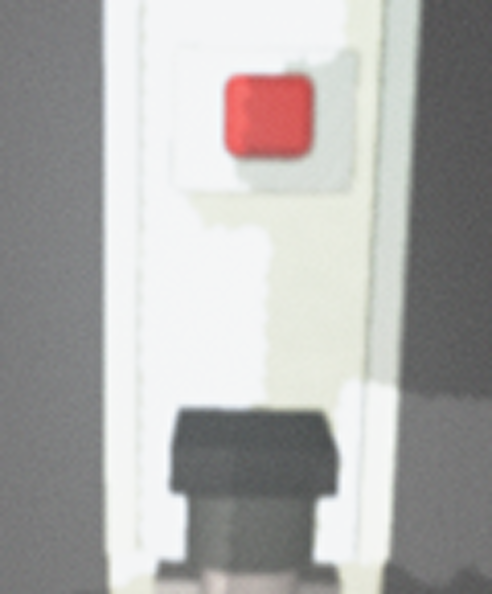

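```bash
python3 - <<'E'
from snap import *
plan((520,225,249),80,0,8)
st,p=pickle.load(open("w1.pkl","rb")); W=wristW(p,st)
print(ray(p,290.4,98.3,101,W).round(1), ray(p,268.9,169.7,12,W).round(1),ray(p,304.5,169.7,12,W).round(1))
E
```

```text
[0, [0.128, 0.465, -0.0], -0.0021],[0, [0.122, 0.467, -0.0], -0.0021],[0, [0.115, 0.468, -0.0], -0.0021],[0, [0.109, 0.47, -0.0], -0.0021],[0, [0.103, 0.471, -0.0], -0.0021],[0, [0.097, 0.472, -0.0], -0.0021],[0, [0.091, 0.473, -0.0], -0.0021],[0, [0.085, 0.475, -0.0], -0.0021],
step 48.2 deg 0.75
[ 439.8 -131.7  101. ] [ 503.6 -171.2   12. ] [ 514.5 -133.3   12. ]
```

Request:
{"op": "arm_command", "data": {
  "deltas": [
    [0,[0.13,0.46,0],-0.0021],
    [0,[0.12,0.47,0],-0.0021],
    [0,[0.12,0.47,0],-0.0021],
    [0,[0.11,0.47,0],-0.0021],
    [0,[0.1,0.47,0],-0.0021],
    [0,[0.1,0.47,0],-0.0021],
    [0,[0.09,0.47,0],-0.0021],
    [0,[0.09,0.47,0],-0.0021]
  ]
}}

```text
clock: 2.6
position: [523.8, 241.3, 249.9]
orientation: [0.004, 0.089, 0.996, 0.001]
ft_force: [-0.5, 0.2, -0.4]
gripper_width: 85.4
```

Request:
{"op": "arm_command", "data": {
  "deltas": [
    [0,[0,0,0],0]
  ]
}}

```text
clock: 2.72
position: [523.5, 245.7, 249.8]
orientation: [0.004, 0.087, 0.996, 0.002]
ft_force: [-0.2, -0.3, -0.0]
gripper_width: 85.4
```

```bash
python3 - <<'E'
from snap import *
show(); st=manip.read_state(); p=imaging.snapshot("wrist"); pickle.dump((st,p),open("w2.pkl","wb")); W=wristW(p,st)
cv2.imwrite("pics/w2.png",cv2.resize(p["color"],(800,600),interpolation=cv2.INTER_CUBIC))
m=mask(p["color"],105,128,120,50); k,l,s,c=cv2.connectedComponentsWithStats(m)
for i in range(1,k):
    if s[i][4]<400: continue
    mm=(l==i).astype(np.uint8); M4=cv2.resize(mm,None,fx=4,fy=4,interpolation=cv2.INTER_NEAREST)
    x0=ray(p,*c[i],45,W)[:2]
    def cost(v):
        r=rast(proj(p,box(*v,(-10,-22,0),(10,22,70)),W),mm.shape); return 1-(r&M4).sum()/(r|M4).sum()
    b=min((minimize(cost,[*x0,t],method="Nelder-Mead",options=dict(initial_simplex=[[*x0,t],[x0[0]+6,x0[1],t],[x0[0],x0[1]+6,t],[*x0,t+.3]])) for t in np.arange(0,3.1,.5)),key=lambda r:r.fun)
    print(s[i],b.x.round(2),np.rad2deg(b.x[2]).round(1),round(b.fun,3))
E
```

```text
2.73 [523.5 245.7 249.8] 80.04 85.4 [-0.2 -0.3 -0. ]
[ 359   55   69   30 1765] [438.16 367.92   3.03] 173.4 0.08
[223  62  54  35 965] [423.98 237.59   3.19] 182.5 0.348
[ 246  208   45   39 1516] [571.05 226.02   2.89] 165.7 0.097
```

View pics/w2.png

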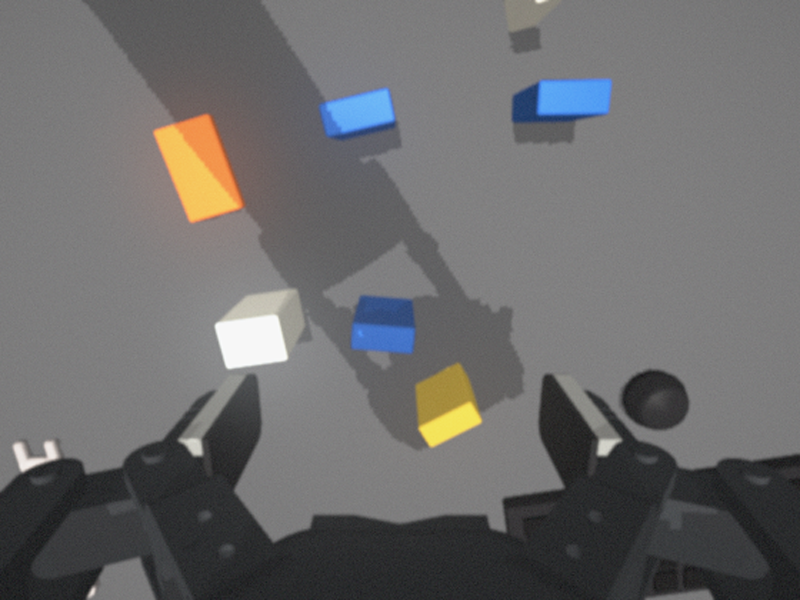

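Wrist view: plates A at (358,113), B at (575,100) and C at (383,325) in shadow, crowded by the white (260,330) and yellow (447,405) decoys. I'll take A and B, leave C, and refit A with a looser hue range.

```bash
cat >> snap.py <<'E'
def fitblue(p,W,minarea=400,lo=95):
    m=mask(p["color"],lo,130,100,50); k,l,s,c=cv2.connectedComponentsWithStats(m); out=[]
    for i in range(1,k):
        if s[i][4]<minarea: continue
        mm=(l==i).astype(np.uint8); M4=cv2.resize(mm,None,fx=4,fy=4,interpolation=cv2.INTER_NEAREST)
        x0=ray(p,*c[i],45,W)[:2]
        def cost(v):
            r=rast(proj(p,box(*v,(-10,-22,0),(10,22,70)),W),mm.shape); return 1-(r&M4).sum()/(r|M4).sum()
        b=min((minimize(cost,[*x0,t],method="Nelder-Mead",options=dict(initial_simplex=[[*x0,t],[x0[0]+6,x0[1],t],[x0[0],x0[1]+6,t],[*x0,t+.3]])) for t in np.arange(0,3.1,.5)),key=lambda r:r.fun)
        print(s[i],b.x.round(2),"deg",np.rad2deg(b.x[2]).round(1),round(b.fun,3)); out.append(b.x)
    return out
E
python3 - <<'E'
from snap import *
st,p=pickle.load(open("w2.pkl","rb")); fitblue(p,wristW(p,st))
E
```

```text
[ 359   55   69   31 1813] [438.02 368.26   3.01] deg 172.4 0.062
[ 223   61   54   37 1424] [4.2394e+02 2.3763e+02 4.0000e-02] deg 2.4 0.044
[ 246  207   45   41 1573] [571.4  226.05   2.88] deg 164.9 0.067
```

```bash
python3 - <<'E'
from snap import *
plan((424,237.6,140),92.4,0,4)
E
```

```text
[0, [0.242, -0.059, 0.274], -0.0086],[0, [0.245, -0.046, 0.274], -0.0086],[0, [0.247, -0.033, 0.274], -0.0086],[0, [0.249, -0.019, 0.274], -0.0086],
step 37.1 deg 3.11
```

Request:
{"op": "arm_command", "data": {
  "deltas": [
    [0,[0.24,-0.06,0.27],-0.0086],
    [0,[0.24,-0.05,0.27],-0.0086],
    [0,[0.25,-0.03,0.27],-0.0086],
    [0,[0.25,-0.02,0.27],-0.0086],
    [0,[0,0,0],0],
    [0,[0,0,0],0]
  ]
}}

```text
clock: 3.52
position: [425.7, 234.7, 139.5]
orientation: [0.006, -0.02, 1.0, 0.0]
ft_force: [0.2, 0.2, 0.9]
gripper_width: 85.2
```

```bash
python3 - <<'E'
from snap import *
show(); plan((424,237.6,48),92.4,0,4)
E
```

```text
3.52 [425.7 234.7 139.5] 92.32 85.2 [0.2 0.2 0.9]
[0, [0.004, 0.007, 0.229], -0.0001],[0, [0.004, 0.007, 0.229], -0.0001],[0, [0.004, 0.007, 0.229], -0.0001],[0, [0.004, 0.007, 0.229], -0.0001],
step 22.9 deg 0.02
```

Request:
{"op": "arm_command", "data": {
  "deltas": [
    [0,[0.015,0.025,0.1],0],
    [0,[0,0,0],0]
  ]
}}

```text
clock: 3.78
position: [427.5, 238.0, 131.4]
orientation: [0.009, -0.019, 1.0, 0.001]
ft_force: [-0.8, 0.0, 0.2]
gripper_width: 85.0
```

```bash
python3 - <<'E'
from snap import *
show(); st=manip.read_state(); p=imaging.snapshot("wrist"); cv2.imwrite("pics/w3.png",p["color"]); fitblue(p,wristW(p,st))
E
```

```text
3.77 [427.5 238.  131.4] 92.19 85.0 [-0.8  0.   0.2]
[ 242  185   74   57 3861] [424.5  237.61   3.21] deg 183.8 0.043
[ 411  204  116   71 4615] [ 4.3843e+02  3.6815e+02 -2.2000e-01] deg -12.4 0.048
[ 235  335   51   32 1144] [537.16 229.56   2.  ] deg 114.8 0.722
```

```bash
cat >> snap.py <<'E'
def plan(tgt,ang,jaw,n,stop=0):
    from scipy.spatial.transform import Rotation as R
    st=manip.read_state(); q=st["orientation"]; M=R.from_quat([q[1],q[2],q[3],q[0]]).as_matrix()
    p,f=tool(st); d=(np.array(tgt)-p)/n; df=((np.deg2rad(ang)-f+np.pi)%(2*np.pi)-np.pi)/n
    for k in range(n):
        v=(M@R.from_euler("z",-df*k).as_matrix()).T@d
        print([jaw,[round(float(x)/100,3) for x in v],round(float(-df/(2*np.pi)),4)],end=",")
    print("\nstep",np.linalg.norm(d).round(1),"deg",np.rad2deg(df).round(2),"toolz",M[:,2].round(4))
E
python3 -c "
from snap import *
plan((424.4,237.6,48),93,0,3)"
```

```text
[0, [0.018, -0.002, 0.28], -0.0007],[0, [0.018, -0.002, 0.28], -0.0007],[0, [0.018, -0.002, 0.28], -0.0007],
step 28.0 deg 0.27 toolz [ 0.0185  0.0035 -0.9998]
```

Request:
{"op": "arm_command", "data": {
  "deltas": [
    [0,[0.018,-0.002,0.28],-0.0007],
    [0,[0.018,-0.002,0.28],-0.0007],
    [0,[0.018,-0.002,0.28],-0.0007],
    [0,[0,0,0],0]
  ]
}}

```text
clock: 4.32
position: [429.2, 239.7, 49.4]
orientation: [0.013, -0.025, 1.0, 0.003]
ft_force: [-0.6, 0.8, 0.9]
gripper_width: 85.5
```

```bash
python3 -c "
from snap import *
show()
plan((424.4,237.6,48),93,0,1)"
```

```text
4.33 [429.2 239.7  49.4] 92.92 85.5 [-0.6  0.8  0.9]
[0, [0.049, -0.019, 0.013], -0.0002],
step 5.4 deg 0.08 toolz [ 0.0257  0.0068 -0.9996]
```

Request:
{"op": "arm_command", "data": {
  "deltas": [
    [0,[0.049,-0.019,0.01],0],
    [0,[0,0,0],0]
  ]
}}

```text
clock: 4.58
position: [426.1, 238.4, 50.5]
orientation: [0.015, -0.025, 1.0, 0.004]
ft_force: [-0.3, -1.2, -0.2]
gripper_width: 85.4
```

```bash
python3 -c "
from snap import *
show()
plan((424.4,237.6,48),93,0,1)"
```

```text
4.58 [426.1 238.4  50.5] 92.91 85.4 [-0.3 -1.2 -0.2]
[0, [0.018, -0.007, 0.024], -0.0003],
step 3.1 deg 0.09 toolz [ 0.0288  0.0083 -0.9996]
```

Request:
{"op": "arm_command", "data": {
  "deltas": [
    [0,[0.02,-0.007,0.01],0],
    [0.6,[0,0,0],0],
    [0.6,[0,0,0],0],
    [0.6,[0,0,0],0],
    [0.6,[0,0,0],0],
    [0.6,[0,0,0],0]
  ]
}}

```text
clock: 5.32
position: [426.1, 238.5, 52.1]
orientation: [0.017, -0.025, 1.0, 0.005]
ft_force: [0.2, -0.6, -0.5]
gripper_width: 43.2
```

```bash
python3 -c "
from snap import *
show()
plan((424.4,237.6,110),93,0.6,2)"
```

```text
5.33 [426.1 238.5  52.1] 92.91 43.2 [ 0.2 -0.6 -0.5]
[0.6, [-0.001, -0.002, -0.29], -0.0001],[0.6, [-0.001, -0.002, -0.29], -0.0001],
step 29.0 deg 0.05 toolz [ 0.0337  0.0107 -0.9994]
```

Request:
{"op": "arm_command", "data": {
  "deltas": [
    [0.6,[0,0,-0.5],0],
    [0.6,[0,0,-0.5],0]
  ]
}}

```text
clock: 5.58
position: [418.5, 235.3, 148.3]
orientation: [0.011, -0.025, 1.0, 0.002]
ft_force: [1.2, 0.1, -0.9]
gripper_width: 43.3
```

```bash
python3 -c "
from snap import *
show()
plan((499.3,-149.4,150),72.8,0.6,8)"
```

```text
5.58 [418.5 235.3 148.3] 92.9 43.3 [ 1.2  0.1 -0.9]
[0.6, [-0.077, -0.485, -0.002], 0.007],[0.6, [-0.098, -0.482, -0.002], 0.007],[0.6, [-0.119, -0.477, -0.002], 0.007],[0.6, [-0.14, -0.471, -0.002], 0.007],[0.6, [-0.16, -0.465, -0.002], 0.007],[0.6, [-0.18, -0.457, -0.002], 0.007],[0.6, [-0.2, -0.449, -0.002], 0.007],[0.6, [-0.22, -0.44, -0.002], 0.007],
step 49.1 deg -2.51 toolz [ 0.0216  0.0047 -0.9998]
```

Request:
{"op": "arm_command", "data": {
  "deltas": [
    [0.6,[-0.08,-0.48,0],0.007],
    [0.6,[-0.1,-0.48,0],0.007],
    [0.6,[-0.12,-0.48,0],0.007],
    [0.6,[-0.14,-0.47,0],0.007],
    [0.6,[-0.16,-0.46,0],0.007],
    [0.6,[-0.18,-0.46,0],0.007],
    [0.6,[-0.2,-0.45,0],0.007],
    [0.6,[-0.1,-0.2,0],0.007]
  ]
}}

```text
clock: 6.58
position: [497.9, -130.0, 151.9]
orientation: [0.015, 0.153, 0.988, 0.007]
ft_force: [0.7, 0.3, -0.6]
gripper_width: 43.0
```

```bash
python3 -c "
from snap import *
show()
plan((499.3,-149.4,145),72.8,0.6,1)"
```

```text
6.58 [ 497.9 -130.   151.9] 72.43 43.0 [ 0.7  0.3 -0.6]
[0.6, [-0.07, -0.182, 0.067], -0.001],
step 20.6 deg 0.37 toolz [ 0.0315  0.0097 -0.9995]
```

Request:
{"op": "arm_command", "data": {
  "deltas": [
    [0.6,[-0.07,-0.18,0.06],-0.001],
    [0.6,[0,0,0],0]
  ]
}}

```text
clock: 6.82
position: [498.9, -151.7, 144.7]
orientation: [0.014, 0.152, 0.988, 0.007]
ft_force: [-0.2, -0.3, -1.5]
gripper_width: 43.1
```

```bash
python3 - <<'E'
from snap import *
show(); st=manip.read_state(); p=imaging.snapshot("wrist")
cv2.imwrite("pics/w4.png",cv2.resize(p["color"],(800,600),interpolation=cv2.INTER_CUBIC))
plan((499.3,-149.4,64),72.8,0.6,3)
E
```

```text
6.83 [ 498.9 -151.7  144.7] 72.57 43.1 [-0.2 -0.3 -1.5]
[0.6, [0.008, 0.0, 0.27], -0.0002],[0.6, [0.008, 0.0, 0.27], -0.0002],[0.6, [0.008, 0.0, 0.27], -0.0002],
step 27.0 deg 0.07 toolz [ 0.0304  0.0103 -0.9995]
```

View pics/w4.png

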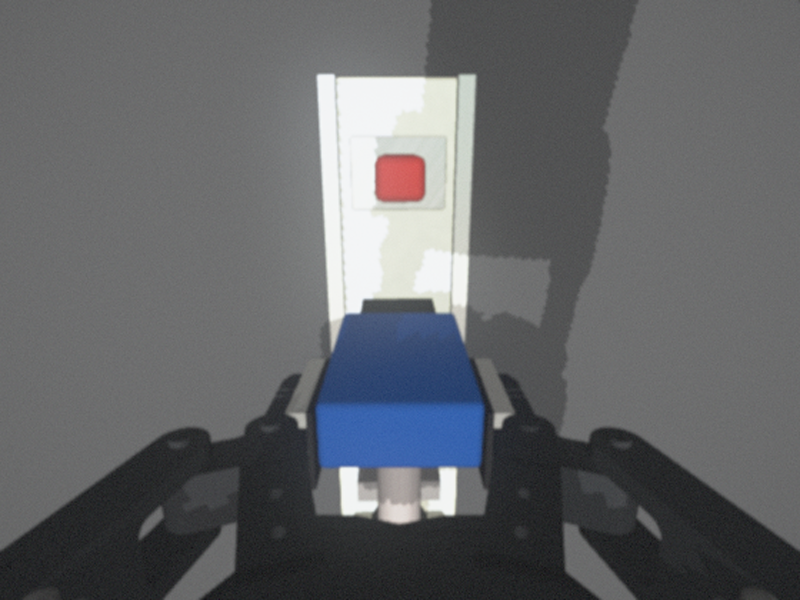

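Plate A is held square (blue top face 325–475, rows 315–465), jaw/red post at (400,178), black face's foot at row ~298; aligned with the clamp.

```bash
cat >> snap.py <<'E'
G=np.array([509.1,-152.4]); U=np.array([np.cos(np.deg2rad(162.8)),np.sin(np.deg2rad(162.8))]); V=np.array([-U[1],U[0]])
def gc(x): d=np.array(x)[:2]-G; return (d@U).round(1),(d@V).round(1)
def gw(a,b,z): return (*(G+a*U+b*V),z)
E
python3 - <<'E'
from snap import *
st=manip.read_state(); p=imaging.snapshot("wrist"); W=wristW(p,st); pickle.dump((st,p),open("w4.pkl","wb"))
s=800/560; f=lambda u,v,z: gc(ray(p,(u+.5)/s-.5,(v+.5)/s-.5,z,W))
z=st["position"][2]-52
print("tcp",gc(st["position"]))
for a in ((364,299,12),(434,299,12),(400,178,101),(345,315,z),(455,315,z),(318,404,z+70),(482,404,z+70),(320,466,z+70),(480,466,z+70),(317,75,20),(476,75,20),(350,209,64),(446,209,64)): print(a,f(*a))
E
```

```text
tcp (np.float64(10.0), np.float64(1.7))
(364, 299, 12) (np.float64(0.1), np.float64(19.4))
(434, 299, 12) (np.float64(-0.2), np.float64(-20.8))
(400, 178, 101) (np.float64(73.0), np.float64(0.3))
(345, 315, np.float64(92.94262223374571)) (np.float64(19.8), np.float64(22.1))
(455, 315, np.float64(92.94262223374571)) (np.float64(19.3), np.float64(-21.6))
(318, 404, np.float64(162.9426222337457)) (np.float64(21.0), np.float64(22.6))
(482, 404, np.float64(162.9426222337457)) (np.float64(20.4), np.float64(-19.4))
(320, 466, np.float64(162.9426222337457)) (np.float64(2.3), np.float64(23.1))
(480, 466, np.float64(162.9426222337457)) (np.float64(1.5), np.float64(-19.8))
(317, 75, 20) (np.float64(116.3), np.float64(38.5))
(476, 75, 20) (np.float64(116.3), np.float64(-38.3))
(350, 209, 64) (np.float64(57.8), np.float64(21.2))
(446, 209, 64) (np.float64(57.6), np.float64(-20.3))
```

```bash
python3 -c "
from snap import *
plan(gw(23,0.5,70),72.8,0.6,3)"
```

```text
[0.6, [0.05, -0.003, 0.249], -0.0001],[0.6, [0.05, -0.003, 0.249], -0.0001],[0.6, [0.05, -0.003, 0.249], -0.0001],
step 25.4 deg 0.05 toolz [ 0.0307  0.0103 -0.9995]
```

Request:
{"op": "arm_command", "data": {
  "deltas": [
    [0.6,[0.1,0,0.05],0],
    [0.6,[0.05,0,0.25],0],
    [0.6,[0.03,0,0.25],0],
    [0.6,[0.01,0,0.15],0],
    [0.6,[0,0,0],0]
  ]
}}

```text
clock: 7.55
position: [480.6, -139.3, 73.0]
orientation: [0.014, 0.148, 0.989, 0.008]
ft_force: [-0.4, -0.4, -0.3]
gripper_width: 43.4
```

```bash
python3 -c "
from snap import *
show(); print(gc(manip.read_state()['position']))
plan(gw(18,0.5,64.5),72.8,0.6,1)"
```

```text
7.55 [ 480.6 -139.3   73. ] 72.94 43.4 [-0.4 -0.4 -0.3]
(np.float64(31.1), np.float64(-4.1))
[0.6, [-0.129, -0.048, 0.087], 0.0004],
step 16.3 deg -0.14 toolz [ 0.0306  0.0114 -0.9995]
```

Request:
{"op": "arm_command", "data": {
  "deltas": [
    [0.6,[-0.07,-0.045,0.07],0],
    [0.6,[-0.05,0,0.01],0],
    [0.6,[0,0,0],0]
  ]
}}

```text
clock: 7.92
position: [493.9, -148.1, 66.9]
orientation: [0.016, 0.148, 0.989, 0.007]
ft_force: [-0.0, 0.1, -1.2]
gripper_width: 43.3
```

```bash
python3 -c "
from snap import *
show(); print(gc(manip.read_state()['position']))
plan(gw(10,0,64.5),72.8,0.6,1)"
```

```text
7.92 [ 493.9 -148.1   66.9] 72.97 43.3 [-0.   0.1 -1.2]
(np.float64(15.8), np.float64(0.4))
[0.6, [-0.057, 0.003, 0.026], 0.0005],
step 6.3 deg -0.17 toolz [ 0.0346  0.0099 -0.9994]
```

Request:
{"op": "arm_command", "data": {
  "deltas": [
    [0.6,[-0.03,0,0.03],0],
    [0.6,[-0.02,0,0.01],0]
  ]
}}

```text
clock: 8.18
position: [499.3, -149.8, 64.2]
orientation: [0.016, 0.148, 0.989, 0.007]
ft_force: [-4.1, 1.3, 9.6]
gripper_width: 43.2
```

```bash
python3 -c "
from snap import *
show(); print(gc(manip.read_state()['position']), gc(G+manip.read_state()['ft_force'][:2]))
plan(gw(9,0,64),72.8,0.6,1)"
```

```text
8.18 [ 499.3 -149.8   64.2] 72.95 43.2 [-4.1  1.3  9.6]
(np.float64(10.1), np.float64(0.4)) (np.float64(4.3), np.float64(-0.0))
[0.6, [-0.011, 0.004, 0.003], 0.0004],
step 1.2 deg -0.15 toolz [ 0.0344  0.01   -0.9994]
```

Request:
{"op": "arm_command", "data": {
  "deltas": [
    [0.6,[-0.02,0,-0.005],0]
  ]
}}

```text
clock: 8.3
position: [499.6, -149.9, 64.3]
orientation: [0.014, 0.148, 0.989, 0.008]
ft_force: [-6.4, 1.2, -0.6]
gripper_width: 43.0
```

```bash
python3 -c "
from snap import *
show(); print(gc(manip.read_state()['position']), gc(G+manip.read_state()['ft_force'][:2]))"
```

```text
8.3 [ 499.6 -149.9   64.3] 72.94 43.0 [-6.4  1.2 -0.6]
(np.float64(9.8), np.float64(0.4)) (np.float64(6.5), np.float64(0.7))
```

Request:
{"op": "arm_command", "data": {
  "deltas": [
    [0.6,[0,0,0.01],0],
    [0,[0,0,0],0],
    [0,[0,0,0],0],
    [0,[0,0,0],0],
    [0,[0,0,0],0],
    [0,[0,0,-0.4],0],
    [0,[0,0,-0.5],0],
    [0,[0,0,-0.5],0]
  ]
}}

```text
clock: 9.3
position: [492.5, -150.5, 202.2]
orientation: [0.009, 0.148, 0.989, 0.009]
ft_force: [1.0, 0.3, -0.2]
gripper_width: 85.4
```

```bash
python3 - <<'E'
from snap import *
show(); st=manip.read_state(); p=imaging.snapshot("wrist"); W=wristW(p,st); pickle.dump((st,p),open("w5.pkl","wb"))
cv2.imwrite("pics/w5.png",cv2.resize(p["color"],(800,600),interpolation=cv2.INTER_CUBIC)); print(gc(st["position"]))
plan((438.2,368.2,180),82.4,0,10)
E
```

```text
9.3 [ 492.5 -150.5  202.2] 72.93 85.4 [ 1.   0.3 -0.2]
(np.float64(16.4), np.float64(3.1))
[0, [0.209, 0.48, 0.034], -0.0026],[0, [0.202, 0.483, 0.034], -0.0026],[0, [0.194, 0.486, 0.034], -0.0026],[0, [0.185, 0.489, 0.034], -0.0026],[0, [0.177, 0.492, 0.034], -0.0026],[0, [0.169, 0.495, 0.034], -0.0026],[0, [0.161, 0.498, 0.034], -0.0026],[0, [0.153, 0.5, 0.034], -0.0026],[0, [0.145, 0.503, 0.034], -0.0026],[0, [0.136, 0.505, 0.034], -0.0026],
step 52.4 deg 0.95 toolz [ 0.0322  0.0106 -0.9994]
```

View pics/w5.png

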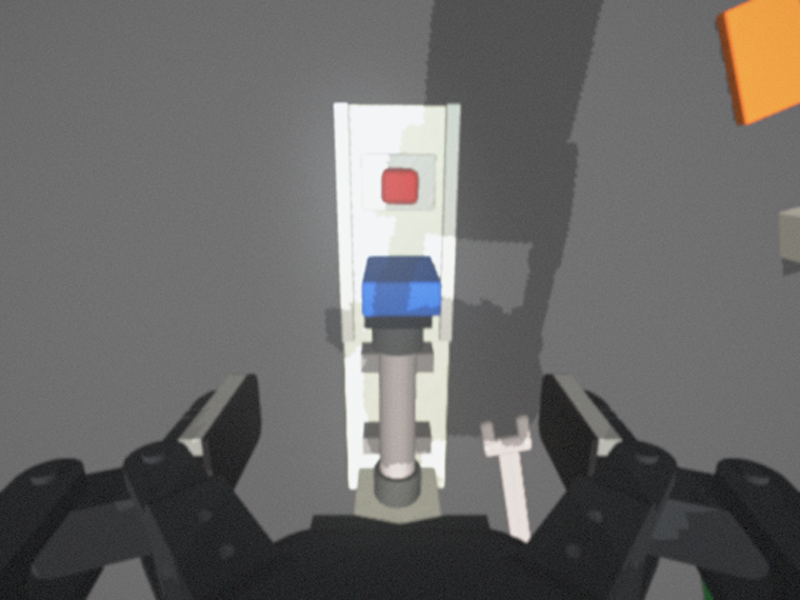

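Plate 1 stands square against the black end piece (blue top at (400,295)), gap to the jaw clear. Now plate B.

Request:
{"op": "arm_command", "data": {
  "deltas": [
    [0,[0.21,0.48,0],-0.0026],
    [0,[0.2,0.48,0],-0.0026],
    [0,[0.19,0.49,0],-0.0026],
    [0,[0.19,0.49,0],-0.0026],
    [0,[0.18,0.49,0],-0.0026],
    [0,[0.17,0.5,0],-0.0026],
    [0,[0.16,0.5,0],-0.0026],
    [0,[0.15,0.5,0],-0.0026]
  ]
}}

```text
clock: 10.35
position: [452.8, 272.7, 216.4]
orientation: [0.023, 0.086, 0.996, 0.006]
ft_force: [0.9, -0.3, 0.6]
gripper_width: 85.6
```

Request:
{"op": "arm_command", "data": {
  "deltas": [
    [0,[0.14,0.45,0.02],-0.0026],
    [0,[0.04,0.1,0.05],0],
    [0,[0,0,0],0]
  ]
}}

```text
clock: 10.72
position: [443.2, 334.9, 208.5]
orientation: [0.023, 0.075, 0.997, 0.006]
ft_force: [0.0, -0.0, -0.6]
gripper_width: 85.6
```

```bash
python3 - <<'E'
from snap import *
show(); st=manip.read_state(); p=imaging.snapshot("wrist"); cv2.imwrite("pics/w6.png",p["color"]); fitblue(p,wristW(p,st))
plan((438.2,368.2,140),82.4,0,2)
E
```

```text
10.72 [443.2 334.9 208.5] 81.47 85.6 [ 0.  -0.  -0.6]
[ 287  155   57   38 1963] [ 4.3849e+02  3.6825e+02 -1.5000e-01] deg -8.3 0.058
[ 163  287   56   59 2223] [ 5.7310e+02  2.2767e+02 -4.0000e-01] deg -23.0 0.177
[0, [0.067, 0.157, 0.344], -0.0014],[0, [0.066, 0.157, 0.344], -0.0014],
step 38.4 deg 0.49 toolz [ 0.0476  0.0095 -0.9988]
```

Request:
{"op": "arm_command", "data": {
  "deltas": [
    [0,[0.05,0.3,0.2],0],
    [0,[0.06,0.03,0.4],0],
    [0,[0.03,0,0.3],0],
    [0,[0,0,0],0]
  ]
}}

```text
clock: 11.28
position: [442.4, 365.5, 118.6]
orientation: [0.025, 0.079, 0.997, 0.007]
ft_force: [-0.6, 0.6, 0.3]
gripper_width: 85.3
```

```bash
python3 - <<'E'
from snap import *
show(); plan((438.4,368.2,52),81.7,0,2)
E
```

```text
11.28 [442.4 365.5 118.6] 80.99 85.3 [-0.6  0.6  0.3]
[0, [0.038, 0.005, 0.332], -0.001],[0, [0.038, 0.005, 0.332], -0.001],
step 33.4 deg 0.35 toolz [ 0.0511  0.0093 -0.9987]
```

Request:
{"op": "arm_command", "data": {
  "deltas": [
    [0,[0.06,0.02,0.25],-0.001],
    [0,[0.05,0.01,0.25],-0.001],
    [0,[0.04,0,0.12],0],
    [0,[0,0,0],0]
  ]
}}

```text
clock: 11.78
position: [436.7, 370.2, 61.3]
orientation: [0.029, 0.075, 0.997, 0.009]
ft_force: [0.7, 0.1, 0.1]
gripper_width: 85.1
```

```bash
python3 - <<'E'
from snap import *
show(); plan((438.4,368.2,52),81.7,0,1)
E
```

```text
11.78 [436.7 370.2  61.3] 81.41 85.1 [0.7 0.1 0.1]
[0, [-0.014, -0.019, 0.094], -0.0008],
step 9.7 deg 0.29 toolz [ 0.0589  0.0137 -0.9982]
```

Request:
{"op": "arm_command", "data": {
  "deltas": [
    [0,[0,-0.015,0.1],-0.0005],
    [0.6,[0,0,0.01],0],
    [0.6,[0,0,0],0],
    [0.6,[0,0,0],0],
    [0.6,[0,0,0],0]
  ]
}}

```text
clock: 12.4
position: [440.1, 370.2, 53.7]
orientation: [0.031, 0.074, 0.997, 0.011]
ft_force: [1.0, -0.5, -0.4]
gripper_width: 43.4
```

```bash
python3 - <<'E'
from snap import *
show(); plan((438.4,368.2,52),81.7,0,1)
E
```

```text
12.4 [440.1 370.2  53.7] 81.57 43.4 [ 1.  -0.5 -0.4]
[0, [0.015, -0.023, 0.016], -0.0003],
step 3.2 deg 0.13 toolz [ 0.0643  0.0176 -0.9978]
```

Request:
{"op": "arm_command", "data": {
  "deltas": [
    [0.6,[0,0,-0.5],0],
    [0.6,[0,0,-0.55],0]
  ]
}}

```text
clock: 12.65
position: [429.5, 365.4, 154.0]
orientation: [0.026, 0.074, 0.997, 0.007]
ft_force: [0.2, 0.7, -0.0]
gripper_width: 43.2
```

```bash
python3 -c "
from snap import *
show()
plan(gw(37,0,160),72.8,0.6,10)"
```

```text
12.65 [429.5 365.4 154. ] 81.56 43.2 [ 0.2  0.7 -0. ]
[0.6, [-0.119, -0.495, -0.008], 0.0024],[0.6, [-0.126, -0.493, -0.008], 0.0024],[0.6, [-0.134, -0.491, -0.008], 0.0024],[0.6, [-0.141, -0.489, -0.008], 0.0024],[0.6, [-0.149, -0.487, -0.008], 0.0024],[0.6, [-0.156, -0.484, -0.008], 0.0024],[0.6, [-0.164, -0.482, -0.008], 0.0024],[0.6, [-0.171, -0.479, -0.008], 0.0024],[0.6, [-0.178, -0.477, -0.008], 0.0024],[0.6, [-0.185, -0.474, -0.008], 0.0024],
step 50.9 deg -0.88 toolz [ 0.0534  0.0091 -0.9985]
```

Request:
{"op": "arm_command", "data": {
  "deltas": [
    [0.6,[-0.12,-0.49,-0.03],0.0024],
    [0.6,[-0.13,-0.49,-0.03],0.0024],
    [0.6,[-0.13,-0.49,-0.03],0.0024],
    [0.6,[-0.14,-0.49,0],0.0024],
    [0.6,[-0.15,-0.49,0],0.0024],
    [0.6,[-0.16,-0.48,0],0.0024],
    [0.6,[-0.16,-0.48,0],0.0024],
    [0.6,[-0.17,-0.48,0],0.0024]
  ]
}}

```text
clock: 13.65
position: [469.6, -44.0, 166.5]
orientation: [0.033, 0.131, 0.991, 0.013]
ft_force: [1.1, 1.0, -0.9]
gripper_width: 43.0
```

Request:
{"op": "arm_command", "data": {
  "deltas": [
    [0.6,[-0.16,-0.4,0],0.0024],
    [0.6,[-0.04,-0.1,0],0.0024],
    [0.6,[0,0,0],0]
  ]
}}

```text
clock: 14.02
position: [475.2, -101.7, 165.6]
orientation: [0.032, 0.149, 0.988, 0.014]
ft_force: [-1.1, -0.2, -1.5]
gripper_width: 43.6
```

```bash
python3 -c "
from snap import *
show()
plan(gw(37,0,155),72.8,0.6,1)"
```

```text
14.03 [ 475.2 -101.7  165.6] 72.9 43.6 [-1.1 -0.2 -1.5]
[0.6, [-0.098, -0.388, 0.098], 0.0003],
step 41.2 deg -0.1 toolz [ 0.0677  0.0179 -0.9975]
```

Request:
{"op": "arm_command", "data": {
  "deltas": [
    [0.6,[-0.09,-0.36,0.08],0.0003],
    [0.6,[0,-0.01,0],0],
    [0.6,[0,0,0],0]
  ]
}}

```text
clock: 14.4
position: [473.3, -136.0, 156.3]
orientation: [0.032, 0.148, 0.988, 0.015]
ft_force: [0.7, -0.0, -1.2]
gripper_width: 43.1
```

```bash
python3 - <<'E'
from snap import *
show(); st=manip.read_state(); p=imaging.snapshot("wrist"); pickle.dump((st,p),open("w7.pkl","wb")); print(gc(st["position"]))
cv2.imwrite("pics/w7.png",cv2.resize(p["color"],(800,600),interpolation=cv2.INTER_CUBIC))
plan(gw(37,0,100),72.8,0.6,2)
E
```

```text
14.4 [ 473.3 -136.   156.3] 73.03 43.1 [ 0.7 -0.  -1.2]
(np.float64(39.1), np.float64(-5.1))
[0.6, [0.006, -0.037, 0.28], 0.0003],[0.6, [0.006, -0.037, 0.28], 0.0003],
step 28.3 deg -0.12 toolz [ 0.0669  0.0205 -0.9976]
```

View pics/w7.png

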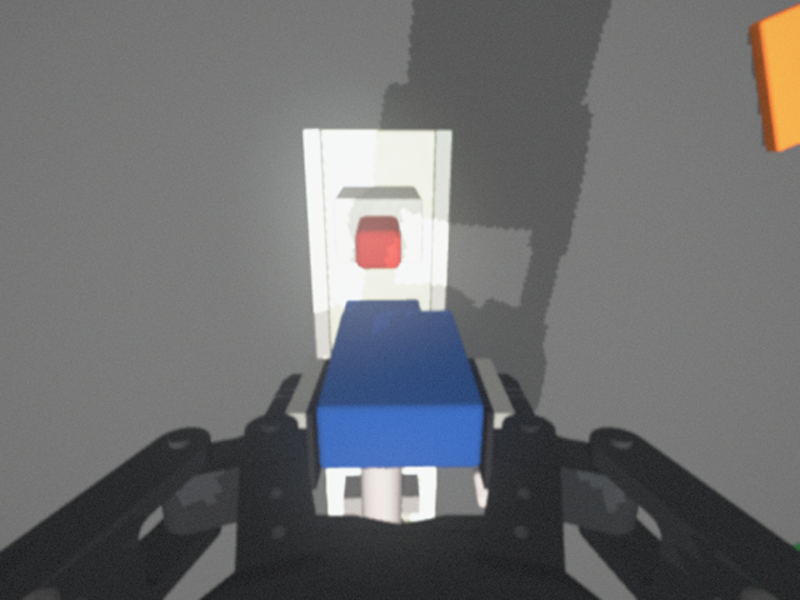

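Plate B is held over the gap (blue 320–482, rows 312–465), with plate 1 visible just behind and left of it; I'm about 5 mm off in y.

```bash
python3 - <<'E'
from snap import *
st,p=pickle.load(open("w7.pkl","rb")); W=wristW(p,st)
s=800/560; f=lambda u,v,z: [float(x) for x in gc(ray(p,(u+.5)/s-.5,(v+.5)/s-.5,z,W))]
z=st["position"][2]-53.7
for a in ((420,312,z),(453,312,z),(349,300,12),(419,300,12),(318,404,z+70),(482,404,z+70),(320,466,z+70),(480,466,z+70),(304,130,20),(451,130,20),(378,250,101)): print(a,f(*a))
E
```

```text
(420, 312, np.float64(102.63131513036178)) [47.6, -15.6]
(453, 312, np.float64(102.63131513036178)) [47.4, -28.9]
(349, 300, 12) [20.2, 19.2]
(419, 300, 12) [19.7, -22.8]
(318, 404, np.float64(172.63131513036177)) [49.9, 16.4]
(482, 404, np.float64(172.63131513036177)) [49.0, -26.2]
(320, 466, np.float64(172.63131513036177)) [30.6, 16.8]
(480, 466, np.float64(172.63131513036177)) [29.4, -26.9]
(304, 130, 20) [116.0, 38.7]
(451, 130, 20) [116.3, -37.1]
(378, 250, 101) [72.7, 1.0]
```

Request:
{"op": "arm_command", "data": {
  "deltas": [
    [0.6,[0.01,-0.04,0.15],0],
    [0.6,[0.01,-0.01,0.25],0],
    [0.6,[0,0,0.1],0],
    [0.6,[0,0,0],0]
  ]
}}

```text
clock: 14.95
position: [473.1, -136.3, 103.5]
orientation: [0.031, 0.146, 0.989, 0.015]
ft_force: [-0.4, -0.6, -1.0]
gripper_width: 43.3
```

```bash
python3 - <<'E'
from snap import *
show(); st=manip.read_state(); print(gc(st["position"]))
plan(gw(37,-.8,70),72.8,0.6,2)
E
```

```text
14.95 [ 473.1 -136.3  103.5] 73.3 43.3 [-0.4 -0.6 -1. ]
(np.float64(39.2), np.float64(-4.7))
[0.6, [-0.001, -0.026, 0.167], 0.0007],[0.6, [-0.001, -0.026, 0.167], 0.0007],
step 16.9 deg -0.25 toolz [ 0.0668  0.0213 -0.9975]
```

Request:
{"op": "arm_command", "data": {
  "deltas": [
    [0.6,[-0.01,-0.05,0.15],0.0007],
    [0.6,[-0.01,-0.03,0.15],0.0007],
    [0.6,[0,0,0],0]
  ]
}}

```text
clock: 15.32
position: [475.6, -144.7, 72.2]
orientation: [0.032, 0.15, 0.988, 0.015]
ft_force: [-0.4, 0.3, -1.1]
gripper_width: 43.0
```

```bash
python3 - <<'E'
from snap import *
show(); st=manip.read_state(); print(gc(st["position"]))
plan(gw(35,-.8,66),72.8,0.6,1)
E
```

```text
15.32 [ 475.6 -144.7   72.2] 72.78 43.0 [-0.4  0.3 -1.1]
(np.float64(34.3), np.float64(2.5))
[0.6, [0.011, 0.031, 0.063], -0.0001],
step 7.1 deg 0.02 toolz [ 0.0683  0.0207 -0.9975]
```

Request:
{"op": "arm_command", "data": {
  "deltas": [
    [0.6,[0.01,0.025,0.05],0],
    [0.6,[0,0,0.015],0]
  ]
}}

```text
clock: 15.58
position: [476.2, -142.0, 65.6]
orientation: [0.032, 0.151, 0.988, 0.015]
ft_force: [0.2, -0.8, -1.7]
gripper_width: 43.0
```

```bash
python3 - <<'E'
from snap import *
show(); st=manip.read_state(); print(gc(st["position"]))
E
```

```text
15.57 [ 476.2 -142.    65.6] 72.74 43.0 [ 0.2 -0.8 -1.7]
(np.float64(34.6), np.float64(-0.2))
```

Request:
{"op": "arm_command", "data": {
  "deltas": [
    [0.6,[0,0,0.015],0],
    [0.6,[0,0,0.01],0]
  ]
}}

```text
clock: 15.82
position: [477.0, -142.2, 65.5]
orientation: [0.033, 0.15, 0.988, 0.015]
ft_force: [-2.7, 0.5, 4.8]
gripper_width: 43.2
```

Request:
{"op": "arm_command", "data": {
  "deltas": [
    [0,[0,0,0],0],
    [0,[0,0,0],0],
    [0,[0,0,0],0],
    [0,[0,0,0],0],
    [0,[0,0,-0.4],0],
    [0,[0,0,-0.5],0],
    [0,[0,0,-0.4],0],
    [1,[0,0,0],0]
  ]
}}

```text
clock: 16.82
position: [467.8, -144.7, 198.6]
orientation: [0.033, 0.15, 0.988, 0.015]
ft_force: [-0.9, 0.4, 0.1]
gripper_width: 69.8
```

```bash
python3 - <<'E'
from snap import *
show(); st=manip.read_state(); p=imaging.snapshot("wrist"); W=wristW(p,st); pickle.dump((st,p),open("w8.pkl","wb"))
cv2.imwrite("pics/w8.png",cv2.resize(p["color"],(800,600),interpolation=cv2.INTER_CUBIC)); print(gc(st["position"]))
plan(gw(105,0,190),72.8,1,3)
E
```

```text
16.82 [ 467.8 -144.7  198.6] 72.79 69.8 [-0.9  0.4  0.1]
(np.float64(41.7), np.float64(4.9))
[1, [0.208, 0.015, 0.011], -0.0],[1, [0.208, 0.015, 0.011], -0.0],[1, [0.208, 0.015, 0.011], -0.0],
step 20.8 deg 0.0 toolz [ 0.0659  0.0214 -0.9976]
```

View pics/w8.png

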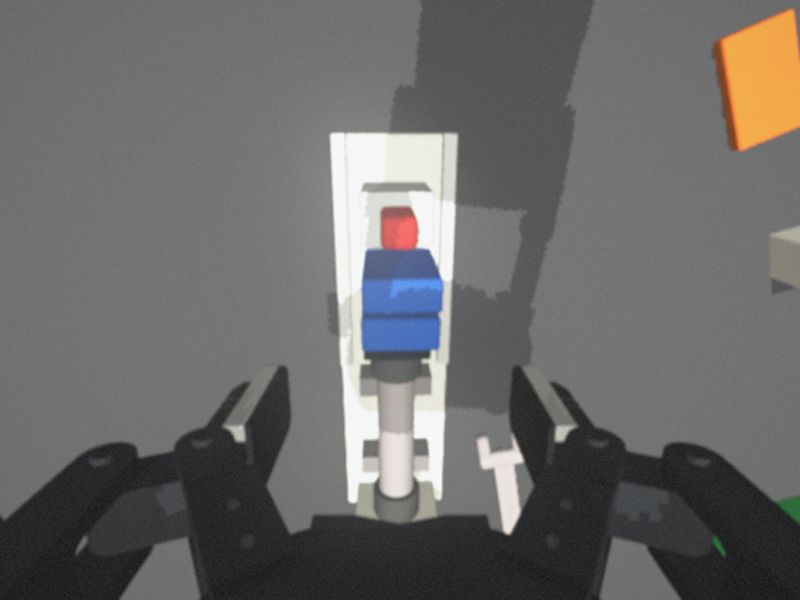

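Both plates stand in the gap (tops at (400,295) and (400,332)), the post at (400,228). Now go behind the post with the fingers shut.

Request:
{"op": "arm_command", "data": {
  "deltas": [
    [1,[0.25,0.015,0],0],
    [1,[0.25,0.015,0],0],
    [1,[0.15,0.015,0],0],
    [1,[0,0,0.1],0],
    [1,[0.03,0,0.3],0],
    [1,[0,0,0],0]
  ]
}}

```text
clock: 17.62
position: [401.3, -116.9, 144.7]
orientation: [0.026, 0.15, 0.988, 0.017]
ft_force: [-0.8, -0.0, -0.2]
gripper_width: -0.2
```

```bash
python3 - <<'E'
from snap import *
show(); st=manip.read_state(); print(gc(st["position"]))
plan(gw(108,0,92),72.8,1,2)
E
```

```text
17.62 [ 401.3 -116.9  144.7] 72.76 -0.2 [-0.8 -0.  -0.2]
(np.float64(113.4), np.float64(-2.1))
[1, [-0.015, -0.021, 0.264], -0.0],[1, [-0.015, -0.021, 0.264], -0.0],
step 26.5 deg 0.02 toolz [ 0.0573  0.0249 -0.998 ]
```

Request:
{"op": "arm_command", "data": {
  "deltas": [
    [1,[0,-0.01,0.25],0],
    [1,[0,-0.01,0.22],0],
    [1,[0,0,0.03],0],
    [1,[0,0,0],0]
  ]
}}

```text
clock: 18.12
position: [408.3, -119.4, 96.4]
orientation: [0.029, 0.15, 0.988, 0.016]
ft_force: [-0.1, 0.5, 1.0]
gripper_width: -0.1
```

```bash
python3 - <<'E'
from snap import *
show(); st=manip.read_state(); print(gc(st["position"]))
plan(gw(98,0,91),72.8,1,1)
E
```

```text
18.12 [ 408.3 -119.4   96.4] 72.77 -0.1 [-0.1  0.5  1. ]
(np.float64(106.1), np.float64(-1.8))
[1, [-0.078, -0.02, 0.057], -0.0001],
step 9.9 deg 0.03 toolz [ 0.0621  0.023  -0.9978]
```

Request:
{"op": "arm_command", "data": {
  "deltas": [
    [1,[-0.06,-0.015,0.055],0],
    [1,[-0.04,0,0.003],0]
  ]
}}

```text
clock: 18.38
position: [419.8, -124.5, 92.7]
orientation: [0.031, 0.15, 0.988, 0.016]
ft_force: [0.2, 0.4, 0.4]
gripper_width: -0.1
```

```bash
cat >> snap.py <<'E'
def push(tx,n=1):
    st=manip.read_state(); show(); print("gap xy",gc(st["position"]),"force uv",gc(G+st["ft_force"][:2])); plan(gw(tx,0,91),72.8,1,n)
E
python3 -c "
from snap import *
push(84,2)"
```

```text
18.38 [ 419.8 -124.5   92.7] 72.78 -0.1 [0.2 0.4 0.4]
gap xy (np.float64(93.6), np.float64(-0.3)) force uv (np.float64(-0.1), np.float64(-0.5))
[1, [-0.047, -0.002, 0.011], -0.0],[1, [-0.047, -0.002, 0.011], -0.0],
step 4.9 deg 0.01 toolz [ 0.0654  0.0217 -0.9976]
```

Request:
{"op": "arm_command", "data": {
  "deltas": [
    [1,[-0.04,0,0.006],0],
    [1,[-0.04,0,0.003],0]
  ]
}}

```text
clock: 18.62
position: [426.9, -126.7, 92.5]
orientation: [0.029, 0.15, 0.988, 0.016]
ft_force: [-4.2, 0.6, 3.0]
gripper_width: -0.0
```

```bash
python3 -c "
from snap import *
push(79,2)"
```

```text
18.62 [ 426.9 -126.7   92.5] 72.79 -0.0 [-4.2  0.6  3. ]
gap xy (np.float64(86.1), np.float64(-0.3)) force uv (np.float64(4.2), np.float64(0.7))
[1, [-0.035, -0.002, 0.009], -0.0],[1, [-0.035, -0.002, 0.009], -0.0],
step 3.6 deg 0.01 toolz [ 0.0626  0.0226 -0.9978]
```

Request:
{"op": "arm_command", "data": {
  "deltas": [
    [1,[-0.04,0,0.005],0],
    [1,[-0.04,0,0.005],0]
  ]
}}

```text
clock: 18.88
position: [434.4, -129.0, 91.8]
orientation: [0.028, 0.15, 0.988, 0.016]
ft_force: [-4.1, 0.8, 3.8]
gripper_width: 0.1
```

```bash
python3 -c "
from snap import *
push(70,2)"
```

```text
18.88 [ 434.4 -129.    91.8] 72.8 0.1 [-4.1  0.8  3.8]
gap xy (np.float64(78.3), np.float64(-0.3)) force uv (np.float64(4.1), np.float64(0.5))
[1, [-0.041, -0.002, 0.006], -0.0],[1, [-0.041, -0.002, 0.006], -0.0],
step 4.2 deg 0.0 toolz [ 0.061   0.0231 -0.9979]
```

Request:
{"op": "arm_command", "data": {
  "deltas": [
    [1,[-0.03,0,0.003],0],
    [1,[-0.025,0,0.003],0]
  ]
}}

```text
clock: 19.12
position: [436.9, -129.6, 90.6]
orientation: [0.024, 0.15, 0.988, 0.017]
ft_force: [-12.1, 3.1, 9.0]
gripper_width: -0.2
```

```bash
python3 -c "
from snap import *
push(70,2)"
```

```text
19.12 [ 436.9 -129.6   90.6] 72.81 -0.2 [-12.1   3.1   9. ]
gap xy (np.float64(75.7), np.float64(-0.4)) force uv (np.float64(12.5), np.float64(0.6))
[1, [-0.029, -0.002, -0.001], 0.0],[1, [-0.029, -0.002, -0.001], 0.0],
step 2.9 deg -0.01 toolz [ 0.0533  0.0258 -0.9982]
```

Request:
{"op": "arm_command", "data": {
  "deltas": [
    [1,[-0.03,0,0],0]
  ]
}}

```text
clock: 19.25
position: [437.0, -129.5, 89.9]
orientation: [0.021, 0.15, 0.988, 0.017]
ft_force: [-11.5, 3.1, 8.2]
gripper_width: -0.2
```

```bash
python3 -c "
from snap import *
push(70,2)"
```

```text
19.25 [ 437.  -129.5   89.9] 72.83 -0.2 [-11.5   3.1   8.2]
gap xy (np.float64(75.7), np.float64(-0.6)) force uv (np.float64(11.9), np.float64(0.5))
[1, [-0.029, -0.003, -0.005], 0.0],[1, [-0.029, -0.003, -0.005], 0.0],
step 2.9 deg -0.02 toolz [ 0.0465  0.0282 -0.9985]
```

Request:
{"op": "arm_command", "data": {
  "deltas": [
    [1,[-0.05,0,-0.01],0]
  ]
}}

```text
clock: 19.38
position: [437.2, -129.5, 89.7]
orientation: [0.015, 0.149, 0.989, 0.018]
ft_force: [-18.2, 4.1, 12.0]
gripper_width: -0.2
```

```bash
python3 -c "
from snap import *
push(70,2)"
```

```text
19.38 [ 437.2 -129.5   89.7] 72.85 -0.2 [-18.2   4.1  12. ]
gap xy (np.float64(75.4), np.float64(-0.6)) force uv (np.float64(18.6), np.float64(1.5))
[1, [-0.027, -0.003, -0.006], 0.0001],[1, [-0.027, -0.003, -0.006], 0.0001],
step 2.8 deg -0.03 toolz [ 0.0358  0.0317 -0.9989]
```

Snug (18.6 N, no further travel). Back off, rise, and look.

Request:
{"op": "arm_command", "data": {
  "deltas": [
    [1,[0.1,0,0],0],
    [1,[0.15,0,-0.05],0],
    [1,[0.05,0,-0.5],0],
    [1,[0,0,-0.5],0],
    [0.4,[0,0,-0.3],0],
    [0.4,[-0.3,0,0],0],
    [0.4,[-0.3,0,0],0],
    [0.4,[0,0,0],0]
  ]
}}

```text
clock: 20.38
position: [462.2, -143.2, 234.3]
orientation: [0.025, 0.15, 0.988, 0.017]
ft_force: [-0.3, 0.5, -0.5]
gripper_width: 51.5
```

```bash
python3 - <<'E'
from snap import *
show(); st=manip.read_state(); p=imaging.snapshot("wrist"); W=wristW(p,st); pickle.dump((st,p),open("w9.pkl","wb")); sd=imaging.snapshot("side")
a=p["color"][60:330,180:380]; b=sd["color"][120:360,140:460]
a=cv2.resize(a,(400,540)); b=cv2.resize(b,(400,300)); im=np.zeros((540,800,3),np.uint8); im[:,:400]=a; im[:300,400:]=b
cv2.imwrite("pics/w9.png",im); print(gc(st["position"]))
m=mask(sd["color"],0,6,150,60)|mask(sd["color"],174,180,150,60); k,l,s,c=cv2.connectedComponentsWithStats(m)
for i in range(1,k):
    if s[i][4]>40: print("red side",gc(ray(sd,*c[i],83)))
m=mask(p["color"],0,6,120,60)|mask(p["color"],174,180,120,60); k,l,s,c=cv2.connectedComponentsWithStats(m)
for i in range(1,k):
    if s[i][4]>100: print("red wrist",s[i],gc(ray(p,*c[i],101,W)))
E
```

```text
20.38 [ 462.2 -143.2  234.3] 72.84 51.5 [-0.3  0.5 -0.5]
(np.float64(47.5), np.float64(5.1))
red side (np.float64(56.9), np.float64(1.1))
red wrist [268 174  20  19 344] (np.float64(57.0), np.float64(0.7))
```

View pics/w9.png

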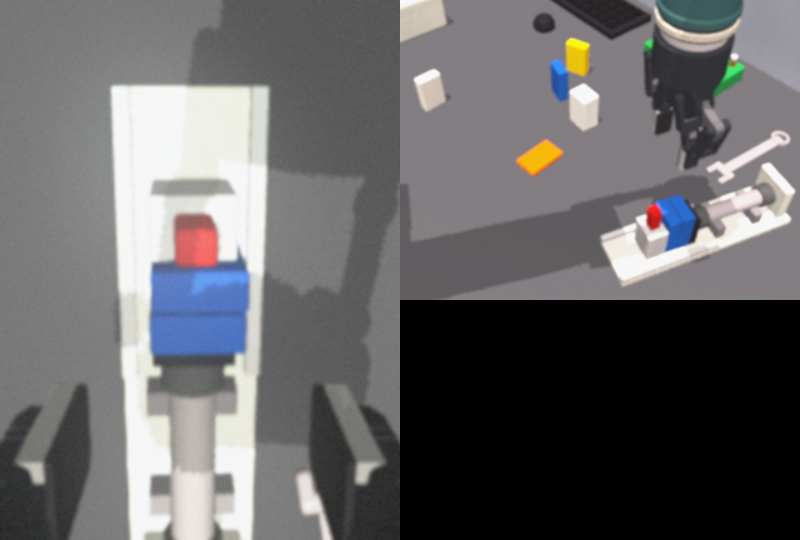

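```bash
python3 - <<'E'
from snap import *
st,p=pickle.load(open("w9.pkl","rb")); W=wristW(p,st); h=p["color"]
f=lambda u,v,z: [float(x) for x in gc(ray(p,u,v,z,W))]
for r in range(186,242): print(r,h[r,[262,290,298]].tolist(),f(280,r,82)[0],f(280,r,101)[0]) if r%1==0 else 0
c=cv2.resize(h[150:250,240:320],(480,600),interpolation=cv2.INTER_CUBIC); cv2.imwrite("pics/w9c.png",c)
E
```

```text
186 [[218, 224, 224], [241, 245, 243], [207, 205, 199]] 49.5 54.6
187 [[218, 224, 225], [242, 246, 244], [206, 204, 198]] 48.6 53.7
188 [[216, 222, 222], [242, 246, 243], [201, 193, 187]] 47.7 52.9
189 [[208, 216, 216], [229, 231, 229], [184, 167, 159]] 46.8 52.1
190 [[187, 184, 182], [190, 179, 173], [159, 129, 114]] 45.9 51.2
191 [[152, 133, 124], [155, 122, 112], [145, 104, 86]] 45.0 50.4
192 [[134, 104, 89], [140, 97, 80], [144, 98, 82]] 44.1 49.6
193 [[138, 103, 89], [145, 104, 85], [143, 96, 79]] 43.2 48.7
194 [[140, 103, 90], [159, 109, 87], [157, 105, 80]] 42.3 47.9
195 [[153, 107, 90], [192, 120, 87], [198, 124, 88]] 41.4 47.0
196 [[170, 111, 89], [224, 136, 87], [227, 143, 95]] 40.5 46.2
197 [[191, 123, 94], [237, 152, 101], [237, 152, 96]] 39.6 45.3
198 [[195, 125, 95], [240, 155, 101], [240, 158, 100]] 38.7 44.5
199 [[198, 126, 91], [240, 157, 99], [237, 153, 96]] 37.7 43.6
200 [[202, 130, 96], [240, 161, 102], [229, 143, 97]] 36.8 42.8
201 [[199, 128, 93], [238, 155, 101], [212, 130, 90]] 35.9 41.9
202 [[199, 126, 94], [230, 146, 96], [198, 121, 84]] 35.0 41.1
203 [[197,
[... 1720 characters left out ...]
, 80], [195, 117, 77]] 8.5 16.4
231 [[192, 117, 78], [193, 116, 79], [194, 116, 77]] 7.5 15.5
232 [[191, 119, 81], [192, 118, 77], [191, 115, 75]] 6.5 14.6
233 [[192, 117, 80], [190, 113, 77], [192, 115, 75]] 5.5 13.7
234 [[191, 119, 81], [191, 118, 78], [192, 116, 79]] 4.6 12.8
235 [[190, 116, 80], [187, 116, 81], [190, 125, 94]] 3.6 11.8
236 [[174, 109, 78], [159, 99, 69], [190, 153, 135]] 2.6 10.9
237 [[141, 95, 75], [126, 87, 73], [191, 189, 183]] 1.6 10.0
238 [[103, 80, 76], [91, 77, 73], [207, 222, 220]] 0.6 9.1
239 [[83, 78, 76], [78, 73, 71], [205, 222, 221]] -0.4 8.2
240 [[77, 73, 72], [77, 77, 76], [205, 222, 221]] -1.4 7.2
241 [[79, 77, 74], [74, 69, 70], [205, 222, 220]] -2.4 6.3
```

View pics/w9c.png

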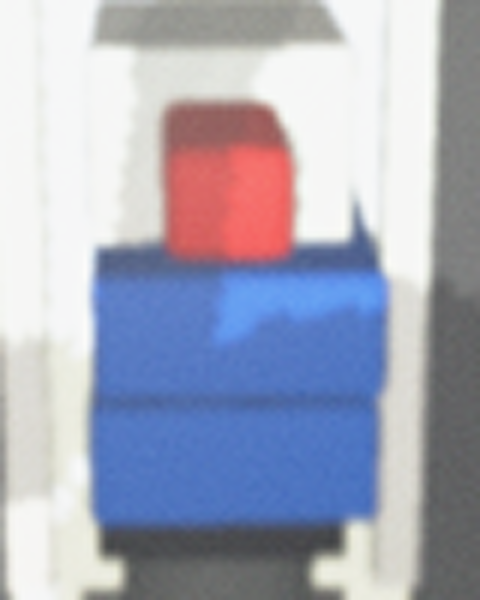

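```bash
python3 -c "
from snap import *
show(); print(order.close_job())"
```

```text
20.48 [ 460.2 -142.5  233.3] 72.84 50.9 [0.2 0.5 0.4]
the job is handed in; nothing more can be done
None
```

The job is done and handed in at 20.5 s. Two blue plates stand in the gap flat against the column's end, and the jaw is pushed snug against them. The third blue plate, between the white and yellow look-alikes, was left standing where it was.

**Snugness:** the jaw took about 4 N while sliding, then stopped against the plates. Raising the push from 12 to 18.6 N moved the tool only 0.3 mm.

**Last pictures:** the plates measured 1.4 to 21.5 mm and 21.5 to 41.4 mm from the column face. That is two 20 mm plates touching each other, with the whole view reading about 1.4 mm too far out. The arm was clear of everything.

**Checks that disagreed:**
- **Post position:** it read about 57 mm where 55 mm was expected. I put this down to that same offset plus the post's side face showing in the picture, and the force and plate readings support a closed jaw.
- **Tool tilt:** the tool drifted up to about 4° from vertical during the moves. I corrected positions as I went, and both plates stand square.

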